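Slide the wine bottle upright into the bench stop and lock it

ROBOT

A 6-joint arm with a two-finger parallel gripper is mounted at the origin on the work surface. World frame = base frame: x ahead of the robot, y to its left, z up, the work surface at z = 0. Lengths are in m, angles in rad, forces in N, time in s.
With the tool pointing down it reaches from about 0.35 to 0.975 m from the base axis. Payload 7.1 kg.
Tool frame: the origin (TCP) lies at the very end of the fingers, on their centre line; the grasp point (between the pads) lies 19 mm behind it; z points along the fingers, y is the direction in which the jaws open and shut (so a half turn about z gives the same grasp; the last joint's range is limited). The gripper opens to 88 mm and grips with 3 to 60 N. Pads are 20 mm wide; open, the fingers measure 115 mm over their backs; the gripper's body (75 mm by 178 mm) begins 61 mm behind the grasp point.
Start: joints at [1.228, 0.423, 1.63, -0, 1.089, -0.019], TCP at [0.199, 0.593, 0.223] pointing down, gripper open.
Joint ranges: [-3, 3], [-0.9, 2.11], [0.09, 2.58], [-1.31, 4.45], [0.11, 2.69], [-2.54, 2.54]. Speed limits (rad/s): [2.39, 2.39, 3.01, 3.14, 3.14, 3.14].

INTERFACE

Orientations are given as a rotation vector (axis times angle).
In Python, from cell import bot, optics, find_in, outline_of, landmark_of gives the robot as it stands.
- The arm moves only by the shell command python3 -m jog 'ROWS' [OPENING] [FORCE]. ROWS is JSON, one flat list of numbers, 6 for each row, row after row: the shift along the tool's x, y, z in cm, then the turn, a rotation vector about the tool's x, y, z in degrees. In form: [x, y, z, ax, ay, az, x, y, z, ax, ay, az, ...]. A call has exactly 5 rows; each row is the pose to reach, as a shift and turn from the pose commanded when the call began, along the tool's axes at that moment; what a row does not reach only later rows make up. A row lasts 1/12 s, in which the tool goes at most 41.7 mm and 7.16 degrees, less where a joint would pass 70% of its speed; a pose out of reach is approached as far as the arm can. A call with a gripper value outside its range is refused whole. OPENING is the closure, from -1 (fully open) to 1 (shut), set as the call begins (- or left out, the last holds). The fingers move at their own pace and stop on an object; FORCE is the grip in N (left out, the last holds). Time passes only in rows, so rows that repeat a pose let the fingers close, or fill a call up. It gives the time, the measured TCP pose, the force and the opening at its end, in the units of the state.
- bot.read_state(): the state, without advancing time (a new reading comes with each control period).
- optics.capture(name): name is "side" or "top" or "wrist"; returns a dict with "frame" (480x640x3 uint8, red, green, blue), "fx", "fy", "cx", "cy" (pixels), "rvec" (rotation vector, rad) and "tvec" (3), from world to camera coordinates, as OpenCV has them; the wrist camera has in their place "T_tool_cam" (4x4, takes a point from camera to tool coordinates, whose origin is the TCP and whose axes are the flange's). Camera axes: x right, y down, z forward; pixel columns grow to the right and rows downward; lengths in m; the calibration is good to about 2 mm. A picture is of the moment at which its call begins: read the wrist's pose just before it. There is no depth.
- bot.job_done(): hands the job in, once; it reports no verdict.
Trained networks look in the newest picture that a camera, given by its name, has taken for a name from the list of things; names that differ only in an ending like _2 or _b are one class to them, and where a whole thing is asked for, a point or a joint stands for the part that bears it (a point fixed in the world has none). Each returns a list of dicts, best first, with "p" (0 to 1); they miss things now and then, are a little off and sometimes report something else, mostly with a low value. They report only what shows in the picture. A call takes as long as a camera call.
- find_in(camera, name): "xyz" ([x, y, z] in m, in world coordinates, good to about 4 mm: the middle of the surface that is visible of it).
- outline_of(camera, name): "mask" (480x640 bool, what is visible of it).
- landmark_of(camera, name): "xyz" ([x, y, z] in m, in world coordinates, good to about 4 mm: a listed point, or the origin of a listed thing).
The state is a dict: "time_s": time; "joint_pos": joint angles; "joint_vel": joint speeds; "tau": joint torques, N m; "tcp_pos": TCP position; "ee_rot": TCP orientation; "wrist_force": force on the tool from outside, world axes, zero at the start; "ft_torque": the same for the moment, N m; "finger_gap": finger opening in m.
Only numpy, scipy, OpenCV 4.12 (cv2) and the standard library are available. Lean on these libraries where they do the work, as an engineer would, in place of code of your own. Each camera call takes 0.05 s, during which the arm holds its last target. There are 200 camera calls.

TASK

Push the tall green wine bottle low on its body so that it slides upright across the bench, never tipping or leaving the bench top, fully home into the cork-lined V of the oak bottle stop. Then push the red-knobbed lever at the side of the stop all the way over, the same way as the bottle went in, so that the steel bolt closes behind the bottle. Leave everything else on the bench where it is.

Things in the scene. Friction and masses are not known exactly. Their poses are not given: they have to be found in the camera images.
- bottle: loose dark green glass wine bottle with a cork, standing upright: 300 mm tall, round body 74 mm in diameter up to 186 mm, then narrowing to a 30 mm neck; 0.4 to 0.7 kg, friction on the bench 0.5 to 0.7: pushed above some 50 mm it tips, at 15 to 30 mm it slides. Origin: centre of its underside, z up
- seat (a point): point on the bench, fixed to the oak stop: centre of the bottle's underside when it is fully home, touching both walls of the V. x points from the mouth into the V (the way the bottle goes in), y to the left of that. The V has no floor; its walls, 40 mm high, lie at 45 degrees to x, meet 52 mm beyond the seat and end at x = -10 to -30 mm, y = +-60 to 85 mm. The stop is fixed
- bolt_tip (a point): tip of the steel bolt, 12 mm thick, 18 mm up, lying along the seat's y at x = -47 mm. Open, its tip is at y = -80 mm; the lever drives it to y = 5 mm, 4 mm behind the seated bottle, so keep the fingers out of the mouth then. It slides in a brass guide (34 mm high, y -119 to -93 mm, x -62 to -32 mm) on a 6 mm thick foot (y -195 to -67 mm, x -85 to 30 mm)
- lock (a joint): the lever's angle in rad: 0 as found (leaning 0.5 rad towards the seat's -x, bolt open), 1.0 at its stop (leaning 0.5 rad towards the seat's +x, bolt closed). It swings in the seat's xz plane, stays where it is left, and needs about 1 to 3 N at the knob
- lock_tip (a point): centre of the lever's red ball knob, 26 mm in diameter, on a 10 mm steel arm 80 mm long; 98 mm above the bench at both ends of its travel, 108 mm midway. In the seat's axes: y = -160 mm, x = -85 mm when open and -9 mm when closed; pivot at x = -47 mm, 28 mm up, in a grey housing 70 x 50 mm, 31 mm high (41 mm at its axle)
- keel: bystander: loose varnished oak keel blank, 150 x 22 x 16 mm with a 30 mm high stem at one end. Origin: centre of its underside
- vise: bystander: loose steel pin vise lying flat, 124 mm long, 15 mm thick. Origin: under its middle
- dish: bystander: loose chipped white porcelain palette dish, 100 mm across, 20 mm high. Origin: centre of its underside
- jar: bystander: loose amber jar with a black lid, 60 mm across, 70 mm high. Origin: centre of its underside
- spool: bystander: loose wooden spool, 40 mm across, 45 mm high, standing on end. Origin: centre of its underside
- brush: bystander: loose brush lying on the bench. Origin: under its middle, x along its length
- bin_rim (a point): bystander: middle of the near rim of the tilting tin offcut bin (130 x 145 x 90 mm) that hangs in a bracket fixed to the bench, its rim about 120 mm up

How it is judged:
On the way, in this order (a step that is already met when the one before it is completed fails the run):
1. the bottle stands fully home in the V with the bolt still open (horizontal distance between bottle and seat below 0.006 m and angle between bottle's own z axis and vertical below 0.05 rad and height (world z) of bottle below 0.004 m and value of joint lock below 0.2 rad), for 0.2 s.
2. the lever is pushed all the way over behind the seated bottle (horizontal distance between bottle and seat below 0.006 m and angle between bottle's own z axis and vertical below 0.05 rad and height (world z) of bottle below 0.004 m and value of joint lock above 0.9 rad), for 0.2 s.
At the end, for the whole second after the job is handed in: the bottle stands upright on the bench, at rest, within 6 mm of the seat, and the lever is over to at least 0.9 rad of its 1.0 (all of step 2 and linear speed of bottle below 0.01 m/s); the robot touches nothing.
It fails at once if the bottle is tipped by more than 0.2 rad (angle between bottle's own z axis and vertical above 0.2 rad).
It fails at once if the bottle is lifted off the bench (height (world z) of bottle above 0.01 m).
It fails at once if another thing on the bench is shifted by more than 20 mm (distance of any of keel, vise, dish, jar, spool, brush, bin_rim from where it was at the start of the episode above 0.02 m).
It also fails if it takes over 61 s, if anything falls off the work surface, if the arm or the gripper's body presses on something with over 40 N, if the wrist force passes 120 N, or if a joint passes its speed limit or range.

## Working session

There is one attempt and no reset: what is moved stays moved. The work goes in short steps, Python scripts to look and compute and a shell command to move; the robot and the scene stay as the last step left them, time stands still between calls to the robot, and variables do not carry over. Pictures are saved under pics/ and viewed, about 8 in all and at most 12, crops included, and the job is handed in when it is done.

```bash
mkdir -p pics; cat > h.py <<'E'
import numpy as np,cv2
from cell import bot,optics,find_in,outline_of,landmark_of
def save(c,n):
    d=optics.capture(c); cv2.imwrite(f'pics/{n}.png',d['frame'][:,:,::-1]); return d
E
python3 - <<'E'
from h import *
s=bot.read_state(); print(s)
for c in ['top','side']:
    d=save(c,c+'0')
    for n in ['bottle','seat','bolt_tip','lock_tip','keel','vise','dish','jar','spool','brush','bin_rim']:
        r=landmark_of(c,n)
        print(c,n,[(np.round(q['xyz'],3).tolist(),round(q['p'],2)) for q in r[:2]])
E
```

```text
{'time_s': 0.0, 'joint_pos': array([ 1.22802573e+00,  4.23849338e-01,  1.63066379e+00,  2.16528612e-05,
        1.08859311e+00, -1.89957120e-02]), 'joint_vel': array([-0.00088237,  0.00128716, -0.00071452,  0.00149473, -0.00074839,
       -0.00037755]), 'tau': array([ 7.85415978e-04, -5.44630337e+01, -2.73665982e+01,  6.44958182e-02,
        2.26736104e-02, -1.12489513e-04]), 'tcp_pos': array([0.19862737, 0.59202583, 0.22190668]), 'ee_rot': array([-5.06334367e-01, -3.10022502e+00,  2.33311497e-03]), 'wrist_force': array([0.30651898, 0.60162818, 0.86890983]), 'ft_torque': array([ 0.01113243, -0.04484693,  0.00612586]), 'finger_gap': 0.08788467369702894}
top bottle [([0.495, -0.02, 0.002], 0.91), ([0.37, -0.473, -0.0], 0.53)]
top seat [([0.529, 0.128, -0.0], 0.75), ([0.539, 0.527, -0.004], 0.54)]
top bolt_tip [([0.605, 0.072, 0.019], 0.55)]
top lock_tip [([0.677, 0.026, 0.1], 0.4)]
top keel [([0.527, 0.305, 0.004], 0.65)]
top vise [([0.673, 0.213, -0.001], 0.63)]
top dish [([0.688, -0.109, -0.003], 0.83)]
top jar [([0.383, 0.474, -0.002], 0.86)]
top spool [([0.367, -0.471, -0.0], 0.74), ([0.521, -0.546, 0.129], 0.65)]
top brush [([0.54, 0.528, -0.001], 0.79)]
top bin_rim [([0.519, -0.548, 0.129], 0.96), ([0.497, -0.02, 0.003], 0.21)]
side bottle [([0.498, -0.021, 0.006], 0.96)]
side seat [([0.527, 0.127, 0.001], 0.75)]
side bolt_tip [([0.527, 0.129, 0.001], 0.67)]
side lock_tip [([0.683, 0.031, 0.1], 0.44), ([0.538, 0.528, -0.004], 0.3)]
side keel [([0.528, 0.305, -0.0], 0.66)]
side vise [([0.675, 0.216, -0.002], 0.62)]
side dish [([0.363, -0.473, -0.0], 0.68), ([0.687, -0.109, -0.003], 0.67)]
side jar [([0.385, 0.472, -0.002], 0.76)]
side spool [([0.363, -0.472, 0.001], 0.87), ([0.681, 0.031, 0.098], 0.66)]
side brush [([0.538, 0.529, -0.001], 0.73)]
side bin_rim [([0.518, -0.548, 0.127], 0.82)]
```

View pics/top0.png

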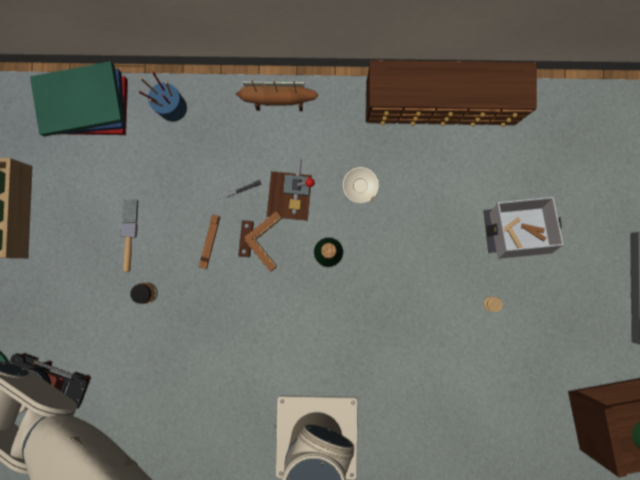

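View pics/side0.png

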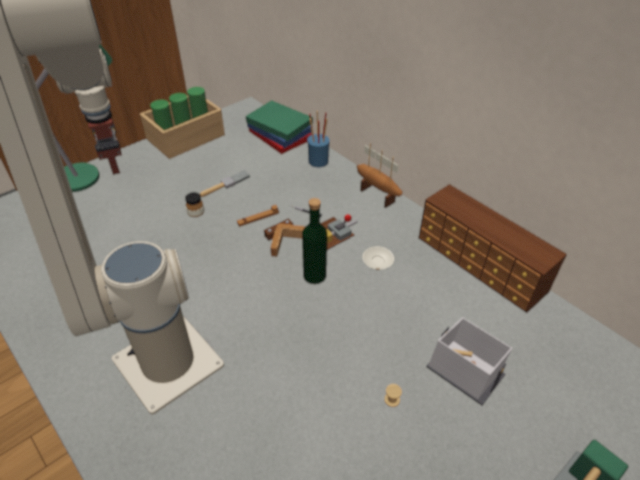

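Top view: the V's apex is at about (249,239), opening right towards the bottle at (328,252). The red knob is at (309,182) and the dish at (361,184). The side view agrees and shows a clear bench between bottle and stop. With the seat's x at about 85° in the world, the detected bolt tip and knob fall where the listed offsets put them. I'll push with the tool tilted 45° and the fingers part open as a cradle.

```bash
cat >> h.py <<'E'
from scipy.spatial.transform import Rotation as Ro
def tool(az,tilt):
    a,t=np.radians([az,tilt]); d=np.array([np.cos(a),np.sin(a),0]); u=np.array([0,0,1.])
    z=np.sin(t)*d-np.cos(t)*u; y=np.cross(d,u); return Ro.from_matrix(np.c_[np.cross(y,z),y,z])
def to(p,az,tilt):
    s=bot.read_state(); R=Ro.from_rotvec(s['ee_rot'])
    print('t',round(s['time_s'],2),'at',np.round(s['tcp_pos'],4),'F',np.round(s['wrist_force'],1),'gap',round(s['finger_gap'],3))
    print('shift cm',np.round(R.inv().apply(np.array(p)-s['tcp_pos'])*100,2),'turn',np.round(np.degrees((R.inv()*tool(az,tilt)).as_rotvec()),1))
E
python3 -m jog '[0,0,-20,0,0,0,0,0,-20,0,0,0,0,0,-20,0,0,0,0,0,-20,0,0,0,0,0,-20,0,0,0]' 0 20
python3 -c "
from h import *
to([.44,-.22,.42],78,0)"
```

```text
time_s: 1.62
tcp_pos: [0.1989, 0.5927, 0.4264]
ee_rot: [0.506, 3.1, 0.005]
wrist_force: [-0.2, 0.4, 0.3]
finger_gap: 0.0585
t 1.62 at [0.1989 0.5927 0.4264] F [-0.2  0.4  0.3] gap 0.059
shift cm [-48.71 -69.38   0.44] turn [ 0.1 -0.1 83.4]
```

```bash

python3 -m jog '[-2.3,-3.3,0,0,0,7,-4.6,-6.6,0,0,0,14,-6.9,-9.8,0,0,0,21,-9.2,-13.1,0,0,0,28,-11.5,-16.4,0,0,0,35]' | head -2
python3 -m jog '[-3.8,-1.4,0,0,0,7,-7.5,-2.7,0,0,0,14,-11.3,-4.1,0,0,0,21,-15,-5.4,0,0,0,28,-18.8,-6.8,0,0,0,35]' | head -2
python3 -m jog '[-3.9,1,0,0,0,3,-7.7,2.1,0,0,0,6,-11.6,3.1,0,0,0,9,-15.4,4.2,0,0,0,12,-19.3,5.2,0,0,0,13.4]' | head -2
python3 -c "
from h import *
to([.44,-.22,.42],78,0)"
```

```text
time_s: 2.03
tcp_pos: [0.2557, 0.3986, 0.4227]
time_s: 2.45
tcp_pos: [0.3125, 0.2071, 0.4229]
time_s: 2.87
tcp_pos: [0.3695, 0.0153, 0.4231]
t 2.87 at [0.3695 0.0153 0.4231] F [ 0.9  0.2 -0.5] gap 0.044
shift cm [-21.52  11.83   0.32] turn [ 0.1 -0.  -0.1]
```

```bash

python3 -m jog '[-4,2.2,0,0,0,0,-8,4.4,0,0,0,0,-12,6.6,0,0,0,0,-16,8.8,0,0,0,0,-19,10.4,0,0,0,0]' | head -2
python3 -m jog '[-1,0.5,0,0,-7,0,-2,1,0,0,-14,0,-2.5,1.4,0,0,-21,0,-2.5,1.4,0,0,-28,0,-2.5,1.4,0,0,-35,0]' | head -3
python3 -c "
from h import *
to([.46,-.19,.10],78,45)"
```

```text
time_s: 3.28
tcp_pos: [0.4296, -0.1846, 0.4229]
time_s: 3.7
tcp_pos: [0.4386, -0.2103, 0.4239]
ee_rot: [2.079, 1.682, -0.659]
t 3.7 at [ 0.4386 -0.2103  0.4239] F [-0.9  0.8 -0.8] gap 0.044
shift cm [20.71  1.55 25.03] turn [ 0.2 80.3  0. ]
```

```bash

python3 -m jog '[0,0,0,0,7,0,0,0,0,0,14,0,0,0,0,0,21,0,0,0,0,0,28,0,0,0,0,0,35,0]' | head -2
python3 -m jog '[0,0,0,0,7,0,0,0,0,0,14,0,0,0,0,0,21,0,0,0,0,0,28,0,0,0,0,0,35,0]' | head -2
python3 -m jog '[0,0,0,0,5,0,0,0,0,0,10,0,0,0,0,0,10,0,0,0,0,0,10,0,0,0,0,0,10,0]' | head -3
python3 -c "
from h import *
print(bot.read_state()['joint_pos'])
to([.466,-.15,.06],78,45)"
```

```text
time_s: 4.12
tcp_pos: [0.439, -0.2092, 0.4242]
time_s: 4.53
tcp_pos: [0.4383, -0.2104, 0.4239]
time_s: 4.95
tcp_pos: [0.4382, -0.2096, 0.4229]
ee_rot: [-1.965, -1.593, -0.811]
[-0.84309714  0.24491241  1.62339289  0.61727305  1.76370592 -0.66913629]
t 4.95 at [ 0.4382 -0.2096  0.4229] F [-0.2 -0.2  0.3] gap 0.044
shift cm [-21.05   1.47  30.25] turn [-0.   0.2  0.1]
```

Tilt reached. Going down behind the bottle.

```bash

python3 -m jog '[-2.3,0.2,3.3,0,0,0,-4.6,0.3,6.6,0,0,0,-6.9,0.5,9.9,0,0,0,-9.2,0.6,13.2,0,0,0,-11.5,0.8,16.5,0,0,0]' | head -2
python3 -m jog '[-2.3,0.2,3.3,0,0,0,-4.6,0.3,6.6,0,0,0,-6.9,0.5,9.9,0,0,0,-9.5,0.7,13.7,0,0,0,-9.5,0.7,13.7,0,0,0]' | head -2
python3 - <<'E'
from h import *
s=bot.read_state();R=Ro.from_rotvec(s['ee_rot'])
save('side','side1')
d=save('wrist','w1')
B=[]
for c in ['wrist','top','side']:
    optics.capture(c)
    for n in ['bottle','seat']:
        r=landmark_of(c,n); print(c,n,[(np.round(q['xyz'],4).tolist(),round(q['p'],2)) for q in r[:1]])
b=np.array([.496,-.0205]);dd=np.array([np.cos(np.radians(78)),np.sin(np.radians(78))])
to([*(b-dd*.06),.015],78,45)
E
```

```text
time_s: 5.37
tcp_pos: [0.4538, -0.176, 0.2243]
time_s: 5.78
tcp_pos: [0.4645, -0.146, 0.0562]
wrist bottle [([0.4947, -0.0225, 0.0025], 0.96)]
wrist seat []
top bottle [([0.4946, -0.0209, 0.0031], 0.96)]
top seat [([0.5298, 0.1244, -0.0006], 0.96)]
side bottle [([0.4997, -0.0221, 0.001], 0.72)]
side seat [([0.5274, 0.1295, 0.0017], 0.7)]
t 6.33 at [ 0.4667 -0.1497  0.0617] F [-0.2  0.4 -0.6] gap 0.044
shift cm [1.83 0.18 8.43] turn [0.1 0.1 0.1]
```

View pics/w1.png

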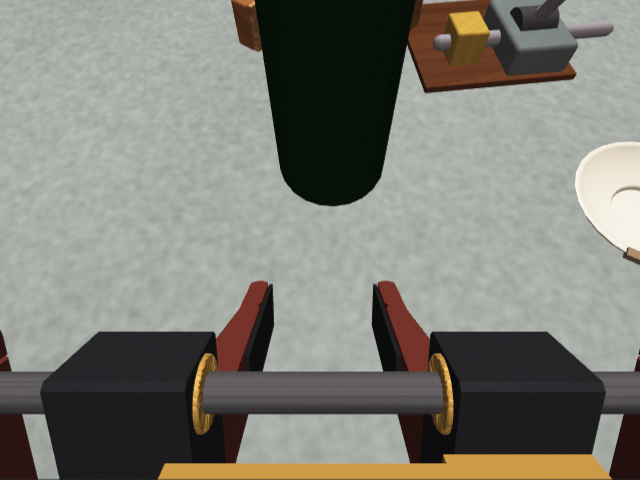

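View pics/side1.png

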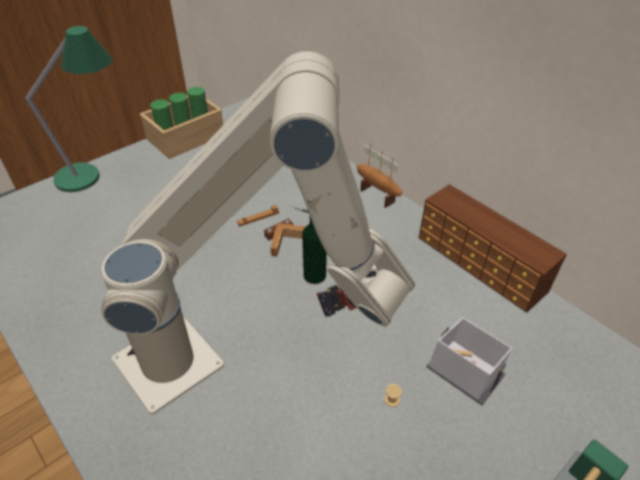

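Wrist view: the bottle's base is centred at (332,205), about 10 px right of the finger midline (322), with the dish well clear at (615,200). The side view shows the arm clear of the bottle. Lowering the fingers, then making contact gently.

```bash

python3 -m jog '[0.4,0.2,1.7,0,0,0,0.8,0.3,3.4,0,0,0,1.2,0.3,5.1,0,0,0,1.5,0.3,6.8,0,0,0,1.8,0.3,8.4,0,0,0]' | head -2
python3 -m jog '[0.35,0,0.35,0,0,0,0.7,0,0.7,0,0,0,1.05,0,1.05,0,0,0,1.4,0,1.4,0,0,0,1.75,0,1.75,0,0,0]' 
python3 -m jog '[0.4,0,0.4,0,0,0,0.8,0,0.8,0,0,0,1.3,0,1.3,0,0,0,1.7,0,1.7,0,0,0,2.1,0,2.1,0,0,0]' 
python3 - <<'E'
from h import *
for c in ['wrist','top']:
    save(c,c+'2')
    r=landmark_of(c,'bottle'); print(c,[(np.round(q['xyz'],4).tolist(),round(q['p'],2)) for q in r[:1]])
to([.528-.037*.208,.1275-.037*.978,.015],78,45)
E
```

```text
time_s: 6.75
tcp_pos: [0.4844, -0.0788, 0.0139]
time_s: 7.17
tcp_pos: [0.4899, -0.0556, 0.0144]
ee_rot: [-1.965, -1.592, -0.814]
wrist_force: [0.1, -4.1, 1.4]
finger_gap: 0.0439
time_s: 7.58
tcp_pos: [0.4957, -0.0255, 0.0141]
ee_rot: [-1.964, -1.592, -0.814]
wrist_force: [-1.2, -4.5, 2.8]
finger_gap: 0.0441
wrist [([0.5043, 0.0141, 0.0015], 0.63)]
top [([0.5025, 0.0087, 0.0016], 0.77)]
t 7.78 at [ 0.4952 -0.0253  0.014 ] F [ 0.4 -0.5 -0.1] gap 0.044
shift cm [8.5  0.05 8.37] turn [-0.1 -0.   0. ]
```

View pics/wrist2.png

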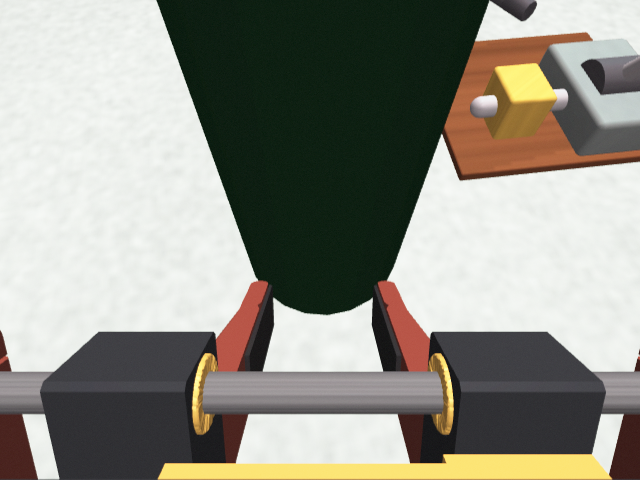

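The bottle's base at (325,314) sits evenly between both fingers, upright, and pushing takes about 4.5 N. Continuing in the same direction.

```bash

for i in 1 2 3; do python3 -m jog '[0.4,0,0.4,0,0,0,0.8,0,0.8,0,0,0,1.3,0,1.3,0,0,0,1.7,0,1.7,0,0,0,2.1,0,2.1,0,0,0]' | sed -n '2p;4p'; done
python3 -m jog '[0.25,0,0.25,0,0,0,0.5,0,0.5,0,0,0,0.75,0,0.75,0,0,0,1,0,1,0,0,0,1.25,0,1.25,0,0,0]' | sed -n '2p;4p'
python3 - <<'E'
from h import *
for c in ['wrist','top','side']:
    save(c,c+'3')
    for n in ['bottle','seat']:
        r=landmark_of(c,n); print(c,n,[(np.round(q['xyz'],4).tolist(),round(q['p'],2)) for q in r[:1]])
to([.528-.037*.208,.1275-.037*.978,.015],78,45)
E
```

```text
tcp_pos: [0.5015, 0.0039, 0.0139]
wrist_force: [-0.5, -4.2, 0.7]
tcp_pos: [0.5077, 0.0329, 0.0139]
wrist_force: [0.7, -2.9, 0.3]
tcp_pos: [0.5139, 0.0619, 0.0139]
wrist_force: [-0.5, -2.9, 0.3]
tcp_pos: [0.5176, 0.0788, 0.014]
wrist_force: [-1.1, -3.1, -0.1]
wrist bottle [([0.5244, 0.1165, 0.0029], 0.65)]
wrist seat []
top bottle [([0.5227, 0.1149, 0.002], 0.59)]
top seat [([0.5315, 0.1244, 0.0004], 0.56)]
side bottle [([0.528, 0.1162, 0.0051], 0.58)]
side seat [([0.526, 0.13, 0.0049], 0.96)]
t 9.9 at [0.5175 0.0786 0.014 ] F [-0.2 -0.6 -0.4] gap 0.044
shift cm [0.99 0.01 0.85] turn [-0. -0.  0.]
```

View pics/wrist3.png

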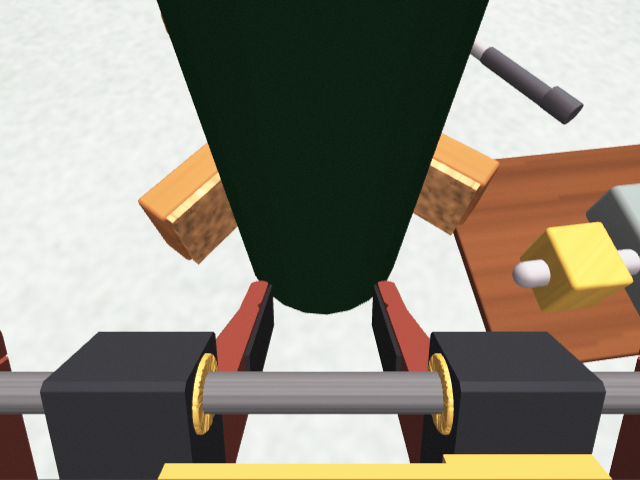

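The bottle is in the mouth between the cork walls (left wall at (200,220), right at (455,190)), about 12 mm short. Creeping in and watching the force.

```bash

python3 -m jog '[0.1,0,0.1,0,0,0,0.2,0,0.2,0,0,0,0.3,0,0.3,0,0,0,0.4,0,0.4,0,0,0,0.5,0,0.5,0,0,0]' | sed -n '2p;4p'
python3 -m jog '[0.05,0,0.05,0,0,0,0.1,0,0.1,0,0,0,0.15,0,0.15,0,0,0,0.2,0,0.2,0,0,0,0.2,0,0.2,0,0,0]' | sed -n '2p;4p'
python3 -m jog '[0.05,0,0.05,0,0,0,0.1,0,0.1,0,0,0,0.1,0,0.1,0,0,0,0.15,0,0.15,0,0,0,0.15,0,0.15,0,0,0]' | sed -n '2p;4p'
```

```text
tcp_pos: [0.5191, 0.0855, 0.0139]
wrist_force: [-1.0, -3.5, 0.6]
tcp_pos: [0.5196, 0.0884, 0.014]
wrist_force: [-0.2, -2.7, -0.8]
tcp_pos: [0.52, 0.0904, 0.0139]
wrist_force: [-0.8, -3.8, 0.1]
```

```bash

python3 -m jog '[0.05,0,0.05,0,0,0,0.1,0,0.1,0,0,0,0.15,0,0.15,0,0,0,0.15,0,0.15,0,0,0,0.15,0,0.15,0,0,0]' | sed -n '2p;4p'
python3 -m jog '[0.05,0,0.05,0,0,0,0.1,0,0.1,0,0,0,0.15,0,0.15,0,0,0,0.15,0,0.15,0,0,0,0.15,0,0.15,0,0,0]' | sed -n '2p;4p'
```

```text
tcp_pos: [0.521, 0.0915, 0.0138]
wrist_force: [-1.6, -9.5, 1.9]
tcp_pos: [0.5216, 0.0923, 0.0137]
wrist_force: [-4.9, -19.3, 5.2]
```

```bash

python3 -m jog '[0.05,0,0.05,0,0,0,0.1,0,0.1,0,0,0,0.1,0,0.1,0,0,0,0.1,0,0.1,0,0,0,0.1,0,0.1,0,0,0]' | sed -n '2p;4p'
python3 - <<'E'
from h import *
for c in ['wrist','top','side']:
    d=save(c,c+'4')
    for n in ['bottle','seat']:
        r=landmark_of(c,n); print(c,n,[(np.round(q['xyz'],4).tolist(),round(q['p'],2)) for q in r[:1]])
    if c=='top': cv2.imwrite('pics/t4c.png',cv2.resize(d['frame'][150:300,220:370,::-1],None,fx=4,fy=4,interpolation=2))
to([.52,.09,.015],78,45)
E
```

```text
tcp_pos: [0.5218, 0.0926, 0.0136]
wrist_force: [-7.6, -28.6, 9.8]
wrist bottle [([0.5281, 0.1267, -0.0019], 0.76)]
wrist seat []
top bottle [([0.5255, 0.1258, 0.0034], 0.57)]
top seat [([0.5321, 0.1282, 0.0014], 0.79)]
side bottle [([0.5288, 0.1286, 0.0019], 0.62)]
side seat [([0.5273, 0.1283, 0.0012], 0.75)]
t 12.85 at [0.5218 0.0926 0.0136] F [ -8.6 -29.5   9.9] gap 0.044
shift cm [-0.11 -0.12 -0.31] turn [0.2 0.3 0.1]
```

View pics/wrist4.png

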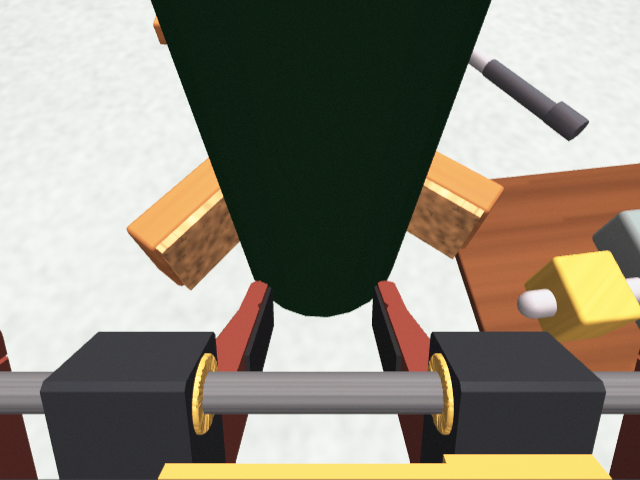

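Force climbs to 30 N with the TCP stalled, and the bottle and seat estimates agree within about 3 mm, so it looks seated. I'll test with small sideways nudges whether it bears on both walls.

```bash

python3 -m jog '[-0.05,-0.1,-0.05,0,0,0,-0.1,-0.2,-0.1,0,0,0,-0.1,-0.2,-0.1,0,0,0,-0.1,-0.2,-0.1,0,0,0,-0.1,-0.2,-0.1,0,0,0]' | sed -n '2p;4p'
python3 -m jog '[0,0.1,0,0,0,0,0,0.2,0,0,0,0,0,0.3,0,0,0,0,0,0.4,0,0,0,0,0,0.4,0,0,0,0]' | sed -n '2p;4p'
python3 -m jog '[0,-0.1,0,0,0,0,0,-0.2,0,0,0,0,0.05,-0.2,0.05,0,0,0,0.1,-0.2,0.1,0,0,0,0.1,-0.2,0.1,0,0,0]' | sed -n '2p;4p'
```

```text
tcp_pos: [0.5212, 0.0924, 0.0137]
wrist_force: [0.7, -15.7, 2.5]
tcp_pos: [0.5218, 0.0925, 0.0135]
wrist_force: [-9.5, -20.6, 8.4]
tcp_pos: [0.5217, 0.0928, 0.0136]
wrist_force: [-7.1, -28.4, 9.5]
```

A 4 mm sideways command moved the tip only 0.6 mm and the reaction swung both ways, so the bottle bears on both walls. Backing straight out, then rising.

```bash

python3 -m jog '[-0.2,0,-0.2,0,0,0,-0.5,0,-0.5,0,0,0,-1,0,-1,0,0,0,-2,0,-2,0,0,0,-3,0,-3,0,0,0]' | sed -n '2p;4p'
python3 -m jog '[-1.2,0,-1.2,0,0,0,-2.5,0,-2.5,0,0,0,-4,0,-4,0,0,0,-5.5,0,-5.5,0,0,0,-5.5,0,-5.5,0,0,0]' | sed -n '2p;4p'
python3 -m jog '[1.4,0,-1.4,0,0,0,2.8,0,-2.8,0,0,0,4.2,0,-4.2,0,0,0,5.6,0,-5.6,0,0,0,6,0,-6,0,0,0]' 1 20| sed -n '2p;4p'
python3 - <<'E'
from h import *
for c in ['wrist','top','side']:
    d=save(c,c+'5')
    for n in ['bottle','seat','lock_tip','bolt_tip']:
        r=landmark_of(c,n); print(c,n,[(np.round(q['xyz'],4).tolist(),round(q['p'],2)) for q in r[:1]])
to([.677,-.03,.097],85,45)
E
```

```text
tcp_pos: [0.5118, 0.0545, 0.014]
wrist_force: [0.1, -0.8, 0.2]
tcp_pos: [0.4965, -0.0246, 0.0139]
wrist_force: [0.0, -1.5, -0.1]
tcp_pos: [0.4968, -0.0213, 0.101]
wrist_force: [0.7, 0.2, -0.8]
wrist bottle [([0.5303, 0.1263, 0.0002], 0.7)]
wrist seat []
wrist lock_tip [([0.6803, 0.0341, 0.0969], 0.94)]
wrist bolt_tip [([0.6013, 0.0725, 0.0177], 0.64)]
top bottle [([0.5284, 0.1277, 0.0022], 0.62)]
top seat [([0.5286, 0.1253, 0.0003], 0.61)]
top lock_tip [([0.681, 0.0255, 0.0983], 0.68)]
top bolt_tip []
side bottle [([0.5309, 0.1273, 0.0026], 0.92)]
side seat [([0.5278, 0.1264, 0.0009], 0.63)]
side lock_tip []
side bolt_tip []
t 16.1 at [ 0.4963 -0.0218  0.0987] F [0.8 0.5 0.5] gap 0.001
shift cm [ 1.96 17.85  2.2 ] turn [ 4.9 -0.  -4.9]
```

View pics/wrist5.png

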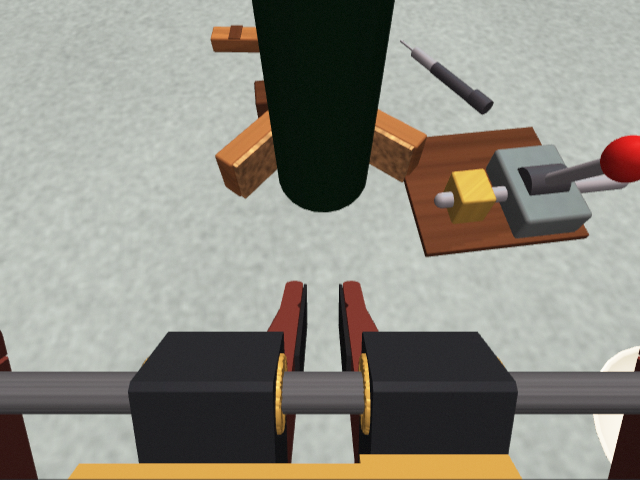

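The wrist view shows the bottle seated symmetrically between the cork walls (base at (322,210)), the bolt open with its tip at (443,199), and the knob at (625,158). The measurements agree: bottle (0.530, 0.127), seat (0.528, 0.127), knob (0.680, 0.030, 0.098). Moving sideways to behind the knob.

```bash

python3 -m jog '[0.4,3.6,0.4,1,0,-1,0.8,7.3,0.9,2,0,-2,1.2,10.9,1.3,3,0,-3,1.5,14.5,1.7,4,0,-4,1.9,18.1,2.2,4.9,0,-4.9]' | sed -n '2p;4p'
python3 - <<'E'
from h import *
for c in ['wrist']:
    d=save(c,c+'6')
    for n in ['lock_tip']:
        r=landmark_of(c,n); print(c,n,[(np.round(q['xyz'],4).tolist(),round(q['p'],2)) for q in r[:1]])
to([.68,-.0,.097],85,45)
E
```

```text
tcp_pos: [0.681, -0.031, 0.0968]
wrist_force: [0.3, -0.7, -0.1]
wrist lock_tip []
t 16.62 at [ 0.6848 -0.0311  0.0971] F [-0.3  0.2 -0.2] gap 0.001
shift cm [ 2.16 -0.75  2.17] turn [0.2 0.1 0.3]
```

View pics/wrist6.png

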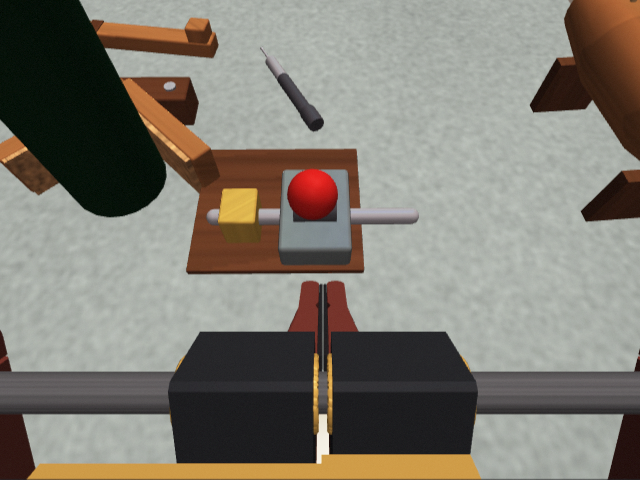

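The knob is at (312,194), about 6 mm left of the finger line (323). Correcting for that and pushing forward.

```bash

python3 -m jog '[0.4,-0.2,0.4,0,0,0,0.8,-0.4,0.8,0,0,0,1.3,-0.5,1.3,0,0,0,1.7,-0.5,1.7,0,0,0,2.1,-0.5,2.1,0,0,0]' | sed -n '2p;4p'
for i in 1 2; do python3 -m jog '[0.4,0,0.4,0,0,0,0.8,0,0.8,0,0,0,1.3,0,1.3,0,0,0,1.7,0,1.7,0,0,0,2.1,0,2.1,0,0,0]' | sed -n '2p;4p'; done
python3 - <<'E'
from h import *
for c in ['wrist','top']:
    d=save(c,c+'7')
    for n in ['lock_tip','bottle','bolt_tip']:
        r=landmark_of(c,n); print(c,n,[(np.round(q['xyz'],4).tolist(),round(q['p'],2)) for q in r[:1]])
to([.687,.087,.097],85,45)
E
```

```text
tcp_pos: [0.676, 0.0, 0.0969]
wrist_force: [0.2, -0.4, -1.2]
tcp_pos: [0.6807, 0.0284, 0.0983]
wrist_force: [0.1, -1.6, 1.2]
tcp_pos: [0.682, 0.0592, 0.0964]
wrist_force: [0.4, -0.8, -0.0]
wrist lock_tip [([0.681, 0.0842, 0.1059], 0.69)]
wrist bottle [([0.5272, 0.1258, 0.0001], 0.78)]
wrist bolt_tip [([0.5466, 0.0755, 0.0184], 0.86)]
top lock_tip [([0.6797, 0.0774, 0.1071], 0.67)]
top bottle [([0.5267, 0.1267, 0.0019], 0.68)]
top bolt_tip [([0.5487, 0.074, 0.0192], 0.7)]
t 18.27 at [0.6821 0.0581 0.0966] F [ 0.6  0.8 -1.1] gap 0.0
shift cm [2.09 0.23 2.04] turn [ 0. -0. -0.]
```

View pics/wrist7.png

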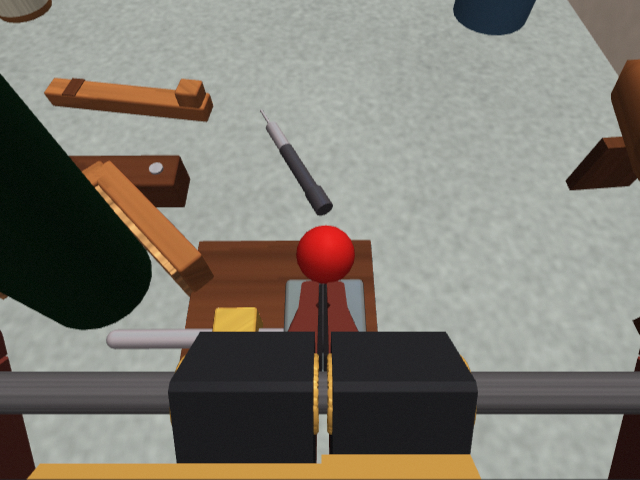

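The knob at (325,254) is centred ahead of the fingers and the bolt (tip at (112,338)) is closing behind the bottle. Continuing to the stop, slowing at the end.

```bash

python3 -m jog '[0.35,0,0.35,0,0,0,0.7,0,0.7,0,0,0,1.0,0,1.0,0,0,0,1.3,0,1.3,0,0,0,1.6,0,1.6,0,0,0]' | sed -n '2p;4p'
python3 -m jog '[0.1,0,0.1,0,0,0,0.2,0,0.2,0,0,0,0.3,0,0.3,0,0,0,0.35,0,0.35,0,0,0,0.35,0,0.35,0,0,0]' | sed -n '2p;4p'
python3 -m jog '[0.05,0,0.05,0,0,0,0.1,0,0.1,0,0,0,0.15,0,0.15,0,0,0,0.2,0,0.2,0,0,0,0.2,0,0.2,0,0,0]' | sed -n '2p;4p'
```

```text
tcp_pos: [0.6842, 0.0814, 0.0967]
wrist_force: [0.1, 0.1, -1.3]
tcp_pos: [0.6846, 0.0859, 0.0968]
wrist_force: [-0.2, -1.2, 0.2]
tcp_pos: [0.6849, 0.087, 0.0965]
wrist_force: [-2.5, -9.5, 1.0]
```

```bash

python3 -m jog '[0.05,0,0.05,0,0,0,0.1,0,0.1,0,0,0,0.1,0,0.1,0,0,0,0.1,0,0.1,0,0,0,0.1,0,0.1,0,0,0]' | sed -n '2p;4p'
python3 -m jog '[-0.4,0,-0.4,0,0,0,-1,0,-1,0,0,0,-2,0,-2,0,0,0,-3,0,-3,0,0,0,-4.5,0,-4.5,0,0,0]' | sed -n '2p;4p'
python3 -m jog '[1,0,-2,0,0,0,1,0,-4,0,0,0,1,0,-6,0,0,0,1,0,-7,0,0,0,1,0,-7,0,0,0]' | sed -n '2p;4p'
python3 -m jog '[0,0,0,0,0,0,0,0,0,0,0,0,0,0,0,0,0,0,0,0,0,0,0,0,0,0,0,0,0,0]' | sed -n '2p;4p'
python3 - <<'E'
from h import *
for c in ['wrist','top','side']:
    d=save(c,c+'8')
    for n in ['lock_tip','bottle','bolt_tip','seat','keel','vise','dish']:
        r=landmark_of(c,n); print(c,n,[(np.round(q['xyz'],4).tolist(),round(q['p'],2)) for q in r[:1]])
E
```

```text
tcp_pos: [0.6849, 0.0873, 0.0964]
wrist_force: [-5.5, -14.9, 2.8]
tcp_pos: [0.6791, 0.0262, 0.0967]
wrist_force: [0.4, -0.9, -0.7]
tcp_pos: [0.6767, -0.0182, 0.155]
wrist_force: [0.6, -0.2, 0.1]
tcp_pos: [0.6753, -0.0149, 0.1526]
wrist_force: [-0.2, 0.3, 0.4]
wrist lock_tip [([0.6884, 0.1071, 0.0985], 0.58)]
wrist bottle [([0.5244, 0.1284, 0.0043], 0.87)]
wrist bolt_tip [([0.5172, 0.0813, 0.018], 0.63)]
wrist seat []
wrist keel [([0.5256, 0.3077, -0.0026], 0.55)]
wrist vise [([0.6721, 0.2189, -0.0026], 0.91)]
wrist dish []
top lock_tip [([0.6857, 0.1022, 0.0974], 0.67)]
top bottle [([0.527, 0.1265, 0.0031], 0.56)]
top bolt_tip [([0.5208, 0.0768, 0.0215], 0.67)]
top seat [([0.5279, 0.1273, 0.0014], 0.75)]
top keel [([0.5249, 0.1271, 0.0032], 0.71)]
top vise [([0.6711, 0.2146, 0.0006], 0.72)]
top dish [([0.3816, 0.4751, -0.0006], 0.58)]
side lock_tip [([0.6857, 0.1044, 0.0995], 0.5)]
side bottle [([0.5284, 0.127, 0.005], 0.71)]
side bolt_tip [([0.5183, 0.0762, 0.0186], 0.63)]
side seat [([0.5283, 0.1294, 0.0021], 0.74)]
side keel [([0.5264, 0.3053, -0.0032], 0.65)]
side vise [([0.6711, 0.2171, -0.0015], 0.52)]
side dish [([0.6849, -0.108, -0.0034], 0.78)]
```

View pics/wrist8.png

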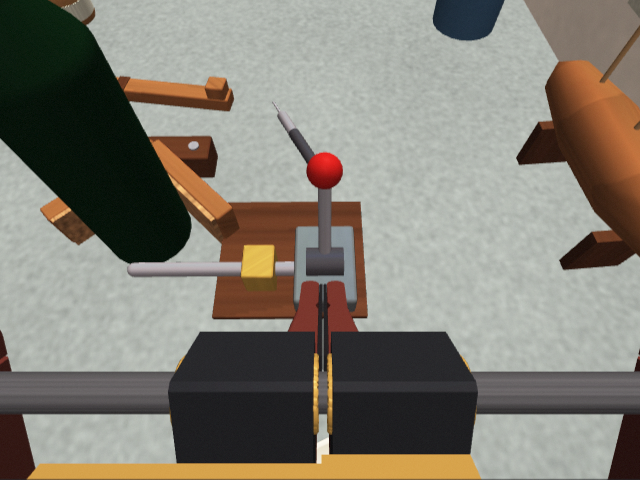

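The lever leans fully over (knob at (324,170)), the bolt lies behind the bottle (tip at (133,269)), the bottle is upright and home, and the robot is clear. Handing in.

```bash
python3 -c "
from h import *
s=bot.read_state();print(s['time_s'],s['wrist_force']);print(bot.job_done())"
```

```text
22.3833 [-0.41651912 -0.2199352   0.38738012]
the job is handed in; nothing more can be done
None
```

The bottle is home in the V with the bolt closed behind it, and I handed the job in at 22.4 s. No verdict is reported.

**Bottle:** I pushed it low, at about 20 mm, with the half-open fingers as a cradle. It slid upright until the force rose to about 30 N. Small sideways nudges showed it bearing on both walls. In the last check it measured about (0.527, 0.127) against a seat at (0.528, 0.128).

**Lever:** I pushed the knob to its stop, where the force rose to about 15 N. The knob measured (0.686, 0.104, 0.098), about where the fully closed position should be. The bolt tip was at about (0.519, 0.078), behind the bottle.

**Neighbours:** The keel, vise and dish were within a few millimetres of their starting places, and the gripper was clear of everything with no force on it. I did not measure the jar, spool, brush or bin again, since the arm never came down near them.

**Disagreements:**
- The top camera's last readings for the keel and dish were false detections, landing on the bottle and the jar; the side camera put both in place.
- The last wrist-camera reading of the bottle was about 4 mm from the seat, still within its accuracy.

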